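# Probe the pad inside a bearing housing

### The job

Lift the loose end cover off the bearing housing by its knob and set it down flat, spigot down, on the bench top and let go of it. Then draw the spring-tipped probe out of its stand and hold it upright with its tip on the small round raised pad inside the housing, pressing gently so that the plunger is pushed about half-way in (roughly 4 N) and never hard. The program finishes while still holding the probe there; leave the two sleeves and the oil bottle where they stand.

Things in the scene. Friction and masses are not known exactly. Their poses are not given: they have to be found in the camera images.
- housing: Bearing housing, fixed to the bench: grey rectangular base plate 130 (x) x 104 (y) x 14 mm high carrying a round dark steel barrel of 104 mm outer and 84 mm inner diameter whose rim is 60 mm above the bench. The open bore ends 20 mm below the rim in a flat steel face (40 mm above the bench). Origin at the centre of the base's underside, z up. Its place and yaw vary; it may stand on the left or the right.
- pad: The spot to probe: a round raised metal pad, 18 mm diameter, 3 mm high, on the flat face inside the housing's bore, 22 mm off the bore's axis along the housing's +x axis, hidden by the cover at first. A thin dark ring surrounds it. Origin at the centre of its flat top, 43 mm above the bench; z up.
- cover: The loose end cover that lies on the housing's rim, 0.2 to 0.42 kg, dark steel: a spigot of 80 mm diameter and 6 mm depth below (it drops into the bore), a flange of 104 mm diameter and 8 mm thickness, and an upright steel knob on top. Origin at the centre of the spigot's underside (54 mm above the bench when fitted, 0 when set down on the bench), z up along the knob.
- cover_knob (a point): Centre of the cover's knob, a plain round steel post of 28 mm diameter and 45 mm height on the cover's axis. This point is 22.5 mm above the flange's top and 36.5 mm above the spigot's underside: it is 90.5 mm above the bench while the cover is fitted and 36.5 mm when it lies flat on the bench. z is the cover's axis.
- stand: Fixed aluminium block 70 x 70 mm, 75 mm high, with a vertical hole of 25 mm diameter right through its middle, in which the probe hangs by its collar. Origin at the centre of its underside. Its place and yaw vary; it may be on the left or the right, on the opposite side from the housing.
- probe: The probe, 0.16 kg, upright with its collar resting on the stand's top. From the top: black round grip of 28 mm diameter, 75 mm long; collar of 38 mm diameter, 6 mm thick; steel nose of 20 mm diameter, 45 mm long; then the spring plunger, 22 mm long when free. Origin on the axis at the underside of the collar (75 mm above the bench at the start), z along the axis towards the grip.
- probe_grip (a point): Centre of the probe's black grip (28 mm diameter, 75 mm long), on the axis, 43.5 mm above the collar's underside, 118.5 mm above the bench at the start and 110.5 mm above the tip of the free plunger. z points up the probe's axis.
- probe_tip (a point): The lowest point of the probe's round-ended plunger (rod 6 mm, ball 8 mm diameter), 67 mm below the collar's underside when free. It moves with the plunger.
- plunger (a joint): How far the probe's spring plunger is pushed in, in m: 0 when free, 0.014 at its stop. It needs about 1.4 N to start moving and 0.35 N more per mm: about 3.9 N at 7 mm and 6.3 N at the stop.
- sleeve_a: Bystander: loose dark steel sleeve, 68 mm outer and 52 mm inner diameter, 45 mm high, standing on the bench at the far side. Origin at the centre of its underside.
- sleeve_b: Bystander: second sleeve like sleeve_a, standing on the bench at the far left. Origin at the centre of its underside.
- oiler: Bystander: red plastic oil bottle, 48 mm diameter, 105 mm high, standing on the bench at the far side. Origin at the centre of its underside.
Not all that is in view belongs to the job. Leave any brown or red look-alike of the cover alone.

How it is judged:
By the outcome, as a careful person would: the job done as asked, in the order asked, and still so for the second after the job is handed in, while the arm keeps its last pose, push and grip.
It also fails if it takes over 61 s, if anything falls off the work surface, if the arm or the gripper's body presses on something with over 40 N, if the wrist force passes 120 N, or if a joint passes its speed limit or range.

### The arm

A 6-joint arm with a two-finger parallel gripper is mounted at the origin on the work surface. World frame = base frame: x ahead of the robot, y to its left, z up, the work surface at z = 0. Lengths are in m, angles in degrees, forces in N, time in s.
With the tool pointing down it reaches from about 0.325 to 0.9 m from the base axis. Payload 6.1 kg.
Tool frame: the origin (TCP) lies at the very end of the fingers, on their centre line; the grasp point (between the pads) lies 19 mm behind it (r.hold_point_z is the distance from the TCP to the grasp point, in m); z points along the fingers, y is the line along which they close (so a half turn about z gives the same grasp; the last joint's range is limited). The gripper opens to 85 mm and grips with 20 to 120 N. Pads are 22 mm wide; open, the fingers measure 114 mm over their backs; the gripper's body (76 mm by 85 mm) begins 54 mm behind the grasp point. The pads swing forward as they close: fully open they stand 13 mm farther back than shut.
Start: joints at [56.431, 12.628, 87.462, -0, 79.91, -7.225], TCP at [0.277, 0.56, 0.231] pointing down, gripper open.
Joint ranges: [-170.65, 170.65], [-52.31, 119.04], [5.05, 147.46], [-71.25, 251.25], [11.57, 151.72], [-153.62, 153.62]. Speed limits (degrees/s): [147.25, 147.25, 172.46, 180, 180, 180].

### API

Orientations are given as a 3x3 rotation matrix whose columns are the frame's x, y, z axes.
In Python, from plant import r gives the robot as it stands. The module is installed in compiled form; this text tells all that it offers.
- The arm moves only by the tool play_rows, never from a script. Its argument "series" is a list of rows, each a list of 6 numbers: the shift along the tool's x, y, z in m, then the turn, a rotation vector about the tool's x, y, z in rad. In form: [[tx, ty, tz, ax, ay, az], ...]. A call has 1 to 8 rows; each row shifts and turns the commanded pose from where the row before left it, along the tool's axes as they then stand; what a row does not reach is not made up. A row lasts 1/12 s, in which the tool goes at most 41.7 mm and 7.16 degrees, less where a joint would pass 70% of its speed; a pose out of reach is approached as far as the arm can. A call with a gripper value outside its range is refused whole. "claw" is the opening, from 0 (shut) to 1 (fully open), set as the call begins (left out, the last holds). The fingers move at their own pace and stop on an object; the grip force is fixed at half the most. Time passes only in rows, so rows that do not move let the fingers close. It gives the time, the measured TCP pose, the force, the opening and the grip force at its end, in the units of the state.
- r.read_state(): the state, without advancing time (a new reading comes with each control period).
- r.get_image(name): name is "scene" or "top" or "wrist"; returns (picture, depth): 480x640x3 uint8, blue, green, red; 480x640 float32, m along the optical axis (not along the pixel's ray), 0 where there is no reading.
- r.calibration(name): a dict with "mtx" (3x3 intrinsics, pixels), "extrinsics" (4x4, takes a point from camera to world coordinates); the wrist camera has in their place "hand_eye" (4x4, takes a point from camera to tool coordinates, whose origin is the TCP and whose axes are the flange's). Camera axes: x right, y down, z forward; pixel columns grow to the right and rows downward; lengths in m; the calibration is good to about 2 mm. A picture is of the moment at which its call begins: read the wrist's pose just before it. calibration takes no time and is no camera call.
- r.hand_in(): hands the job in; it is judged then, once.
The state is a dict: "t": time; "joint_pos": joint angles; "dq": joint speeds; "joint_torque": joint torques, N m; "tool_pos": TCP position; "eef_rot": TCP orientation; "wrist_force": force on the tool from outside, world axes, zero at the start; "torque": the same for the moment, N m; "finger_gap": finger opening in m; "gripper_force": force on a finger pad.
Only numpy, scipy, OpenCV 4.12 (cv2) and the standard library are available. Lean on these libraries where they do the work, as an engineer would, in place of code of your own. Each camera call takes 0.05 s, during which the arm holds its last target. There are 200 camera calls.

## Working session

There is one attempt and no reset: what is moved stays moved. The work goes in short steps, Python scripts to look and compute and a tool call to move; the robot and the scene stay as the last step left them, time stands still between calls to the robot, and variables do not carry over. Pictures are saved under pics/ and viewed, at most 10 in all, crops included, and the job is handed in when it is done.

Besides the shell and the picture viewer there is one more tool, called after "Request:" by a JSON object that holds its "op" and its "data", one argument or row to a line. play_rows: Moves the arm, as the interface text tells. Its arguments: {"type":"object","properties":{"series":{"type":"array","items":{"type":"array","items":{"type":"number"}}},"claw":{"type":"number"}},"required":["series"]}

```bash
mkdir -p pics; python3 - <<'E'
from plant import r
import cv2,numpy as np
s=r.read_state();print(s)
for n in("scene","top"):
    p,d=r.get_image(n);cv2.imwrite(f"pics/{n}1.png",p);np.save(f"{n}d.npy",d);print(r.calibration(n))
print(r.calibration("wrist"), r.hold_point_z)
E
```

```text
{'t': 0.0, 'joint_pos': array([ 5.64300711e+01,  1.26752862e+01,  8.75235889e+01, -9.21179428e-04,
        7.99116245e+01, -7.22448981e+00]), 'dq': array([-0.0892924 ,  0.00410898, -0.04874092, -0.01727177,  0.02449406,
        0.02370627]), 'joint_torque': array([ 1.88242157e-03, -4.96890306e+01, -3.89404142e+01, -1.07309363e-04,
        1.11386291e-02,  1.02300274e-05]), 'tool_pos': array([0.27703553, 0.55958315, 0.23021887]), 'eef_rot': array([[-8.96135903e-01,  4.43778475e-01, -1.05322813e-03],
       [ 4.43779667e-01,  8.96134475e-01, -1.61566853e-03],
       [ 2.26835125e-04, -1.91525980e-03, -9.99998140e-01]]), 'wrist_force': array([-0.08750606,  0.44210614, -0.50602306]), 'torque': array([-0.01907572,  0.02183604, -0.01153079]), 'gripper_force': 0.0, 'finger_gap': 0.08531257446940498}
{'mtx': array([[433.1078438 ,   0.        , 325.01318846],
       [  0.        , 433.1078438 , 241.85196752],
       [  0.        ,   0.        ,   1.        ]]), 'extrinsics': array([[-0.58765549,  0.68148377, -0.43616613,  0.94264663],
       [ 0.809058  ,  0.50111238, -0.30710184,  0.30758628
[... 373 characters left out ...]
-0.99983072, -0.01706738, -0.00687293,  0.03434873],
       [ 0.00964727, -0.168214  , -0.98570329,  1.37522618],
       [ 0.        ,  0.        ,  0.        ,  1.        ]])}
{'mtx': array([[415.15651797,   0.        , 315.49809728],
       [  0.        , 415.15651797, 237.52657951],
       [  0.        ,   0.        ,   1.        ]]), 'hand_eye': array([[ 5.58296485e-04, -9.64942915e-01, -2.62459251e-01,
         6.61869431e-02],
       [ 9.99999300e-01,  2.64850035e-04,  1.15343974e-03,
        -3.84448638e-04],
       [-1.04349116e-03, -2.62459711e-01,  9.64942388e-01,
        -1.43066285e-01],
       [ 0.00000000e+00,  0.00000000e+00,  0.00000000e+00,
         1.00000000e+00]])} 0.0187
```

View pics/scene1.png

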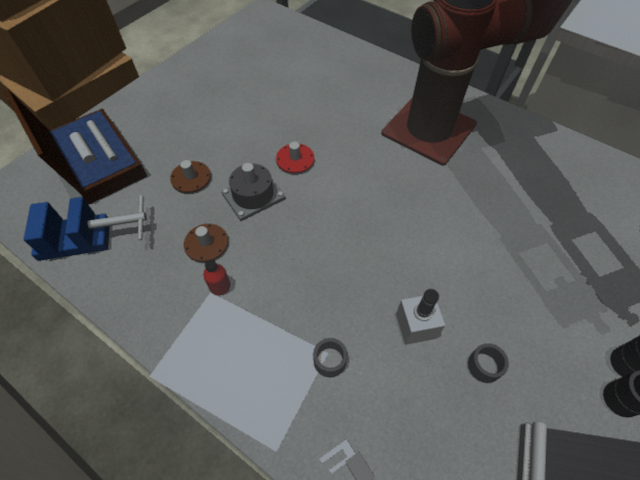

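View pics/top1.png

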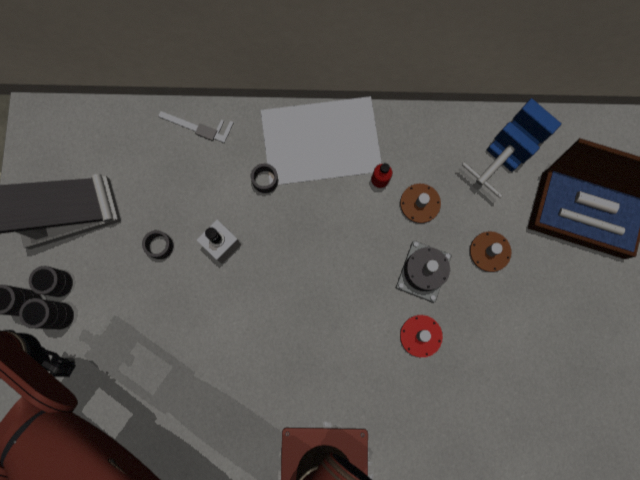

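Scene: the housing is at (250,190) with the grey cover, and the stand with the probe is at (423,315). Top: the housing is at (427,270) with its knob top at (432,266), and the stand is at (217,242) with the grip top at (212,235). I'll enlarge both.

```bash
cat > h.py <<'E'
import numpy as np,cv2
from plant import r
def ray(name,u,v,z):
    c=r.calibration(name);T=c["extrinsics"]
    d=T[:3,:3]@np.linalg.solve(c["mtx"],[u,v,1]);o=T[:3,3]
    return o+d*(z-o[2])/d[2]
def rayw(s,u,v,z):
    c=r.calibration("wrist");T=np.eye(4);T[:3,:3]=s["eef_rot"];T[:3,3]=s["tool_pos"];T=T@c["hand_eye"]
    d=T[:3,:3]@np.linalg.solve(c["mtx"],[u,v,1]);o=T[:3,3]
    return o+d*(z-o[2])/d[2]
E
python3 - <<'E'
import cv2,numpy as np
t=cv2.imread("pics/top1.png")
a=[t[230:310,387:467],t[202:282,177:257]]
cv2.imwrite("pics/c1.png",np.clip(1.6*np.hstack([cv2.resize(x,(400,400),interpolation=cv2.INTER_CUBIC) for x in a]).astype(float),0,255).astype(np.uint8))
from h import *
for n,u,v,z in [("top",432,266,.113),("top",427,270,.068),("scene",249,167,.113),("top",212,235,.156),("top",217,242,.075),("scene",431,294,.156)]: print(n,z,ray(n,u,v,z).round(4))
E
```

```text
top 0.113 [ 0.4832 -0.2421  0.113 ]
top 0.068 [ 0.4795 -0.2397  0.068 ]
scene 0.113 [ 0.4843 -0.2371  0.113 ]
top 0.156 [0.5395 0.2649 0.156 ]
top 0.075 [0.538  0.2674 0.075 ]
scene 0.156 [0.545  0.2686 0.156 ]
```

View pics/c1.png

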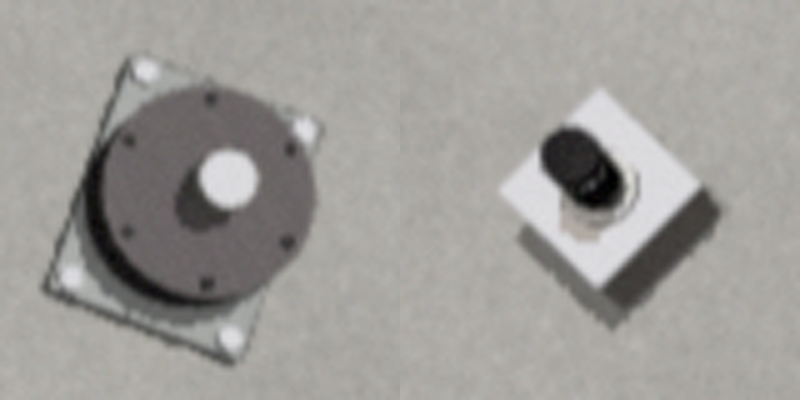

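Corrected readings from the crops: knob ≈ (0.483,-0.241). The base's long edge has a yaw of about -20° or 160°. The stand centre is ≈ (0.542,0.267). I'm moving above the knob.

Request:
{"op": "play_rows", "data": {
  "series": [
    [-0.0225, -0.026, 0.001, 0, 0, 0],
    [-0.0225, -0.026, 0.001, 0, 0, 0],
    [-0.0225, -0.026, 0.001, 0, 0, 0],
    [-0.0225, -0.026, 0.001, 0, 0, 0],
    [-0.0225, -0.026, 0.001, 0, 0, 0],
    [-0.0225, -0.026, 0.001, 0, 0, 0],
    [-0.0225, -0.026, 0.001, 0, 0, 0],
    [-0.0225, -0.026, 0.001, 0, 0, 0]
  ],
  "claw": 1
}}

```text
t: 0.77
tool_pos: [0.3461, 0.2922, 0.2229]
eef_rot: [[-0.896, 0.443, -0.0], [0.443, 0.896, -0.0], [0.0, -0.0, -1.0]]
wrist_force: [1.3, 0.1, -0.1]
finger_gap: 0.0853
gripper_force: 0.0
```

Request:
{"op": "play_rows", "data": {
  "series": [
    [-0.0225, -0.026, 0.001, 0, 0, 0],
    [-0.0225, -0.026, 0.001, 0, 0, 0],
    [-0.0225, -0.026, 0.001, 0, 0, 0],
    [-0.0225, -0.026, 0.001, 0, 0, 0],
    [-0.0225, -0.026, 0.001, 0, 0, 0],
    [-0.0225, -0.026, 0.001, 0, 0, 0],
    [-0.0225, -0.026, 0.001, 0, 0, 0],
    [-0.0225, -0.026, 0.001, 0, 0, 0]
  ]
}}

```text
t: 1.43
tool_pos: [0.4152, 0.0259, 0.2151]
eef_rot: [[-0.896, 0.444, 0.0], [0.444, 0.896, 0.0], [-0.0, 0.0, -1.0]]
wrist_force: [0.7, 0.5, 1.0]
finger_gap: 0.0857
gripper_force: 0.0
```

Request:
{"op": "play_rows", "data": {
  "series": [
    [-0.0225, -0.026, 0.001, 0, 0, 0],
    [-0.0225, -0.026, 0.001, 0, 0, 0],
    [-0.0225, -0.026, 0.001, 0, 0, 0],
    [-0.0225, -0.026, 0.001, 0, 0, 0],
    [-0.0225, -0.026, 0.001, 0, 0, 0],
    [-0.0225, -0.026, 0.001, 0, 0, 0],
    [-0.0225, -0.026, 0.001, 0, 0, 0],
    [-0.0225, -0.026, 0.001, 0, 0, 0]
  ]
}}

```text
t: 2.1
tool_pos: [0.4842, -0.2404, 0.2067]
eef_rot: [[-0.896, 0.444, -0.001], [0.444, 0.896, 0.001], [0.001, 0.0, -1.0]]
wrist_force: [0.2, -0.1, 1.5]
finger_gap: 0.0855
gripper_force: 0.0
```

```bash
python3 - <<'E'
from h import *
s=r.read_state();p,d=r.get_image("wrist");cv2.imwrite("pics/w1.png",p);np.savez("w1.npz",R=s["eef_rot"],t=s["tool_pos"],d=d)
print(s["t"],s["tool_pos"],s["eef_rot"],s["joint_pos"],np.abs(s["dq"]).max())
E
```

```text
2.1 [ 0.4842065  -0.24037417  0.20674771] [[-8.96002292e-01  4.44049059e-01 -5.71368214e-04]
 [ 4.44048818e-01  8.96002452e-01  5.02642998e-04]
 [ 7.35145471e-04  1.96653898e-04 -9.99999710e-01]] [-3.47645322e+01  2.19671422e+00  1.01627303e+02  5.13986557e-03
  7.62192981e+01 -9.84032481e+01] 37.513417225455
```

View pics/w1.png

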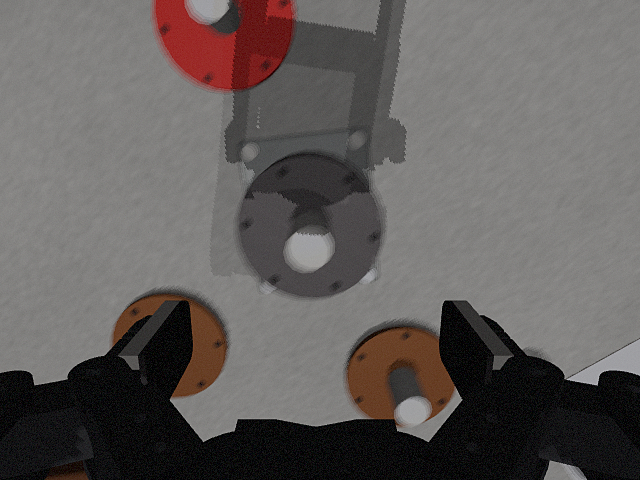

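The wrist view shows the grey cover's knob top at (309,251) and flange centre at (311,225). The red and brown look-alikes are clear of the gripper.

```bash
python3 - <<'E'
from h import *
w=np.load("w1.npz");s={"eef_rot":w["R"],"tool_pos":w["t"]}
print(rayw(s,309,251,.113),rayw(s,311,225,.068),w["d"][251,309])
n=r.read_state();print(n["t"],n["tool_pos"],np.abs(n["dq"]).max())
E
```

```text
[ 0.48826086 -0.24679616  0.113     ] [ 0.48397251 -0.24378931  0.068     ] 0.24640897
2.15 [ 0.48505908 -0.24592451  0.20655583] 5.6469304886286
```

Request:
{"op": "play_rows", "data": {
  "series": [
    [0, 0, 0.02, 0, 0, 0],
    [0, 0, 0.015, 0, 0, 0],
    [0, 0, 0.01, 0, 0, 0],
    [0, 0, 0, 0, 0, 0],
    [0, 0, 0, 0, 0, 0]
  ]
}}

```text
t: 2.57
tool_pos: [0.4839, -0.2382, 0.1618]
eef_rot: [[-0.896, 0.443, -0.001], [0.443, 0.896, 0.001], [0.002, 0.0, -1.0]]
wrist_force: [-0.2, -0.1, 0.2]
finger_gap: 0.0856
gripper_force: 0.0
```

```bash
cat >> h.py <<'E'
def wrist(name):
    s=r.read_state();p,d=r.get_image("wrist");cv2.imwrite(f"pics/{name}.png",p)
    np.savez(name+".npz",eef_rot=s["eef_rot"],tool_pos=s["tool_pos"],d=d)
    return s,p,d
def blobs(m,a0,a1):
    n,_,st,c=cv2.connectedComponentsWithStats(m.astype(np.uint8))
    return [(st[i,4],st[i,:4].tolist(),c[i].round(1)) for i in range(1,n) if a0<st[i,4]<a1]
E
python3 - <<'E'
from h import *
s,p,d=wrist("w2")
print(s["t"],s["tool_pos"],np.abs(s["dq"]).max())
for a,b,c in blobs(p.min(2)>150,300,20000): print(a,b,c,rayw(s,*c,.113),d[int(c[1]),int(c[0])])
E
```

```text
2.5667 [ 0.48392437 -0.2381627   0.16175152] 1.5895273531205851
1075 [281, 267, 54, 33] [307.1 284.3] [ 0.49085068 -0.24636239  0.113     ] 0.20417318
```

```bash
python3 - <<'E'
import cv2
p=cv2.imread("pics/w2.png")[200:340,230:390]
cv2.imwrite("pics/c2.png",cv2.resize(cv2.convertScaleAbs(p,alpha=1.5,beta=30),(640,560),interpolation=cv2.INTER_CUBIC))
E
```

```text
(no output)
```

View pics/c2.png

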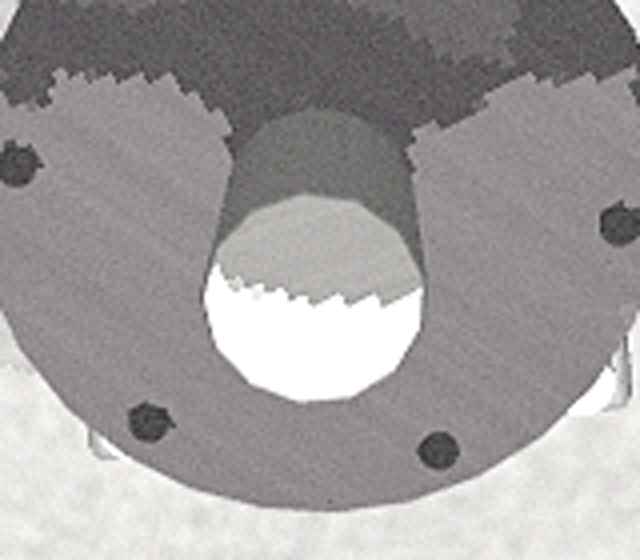

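The knob's top disc is centred at (308.5,274.5), half in the gripper's shadow.

```bash
python3 - <<'E'
from h import *
w=np.load("w2.npz");s={k:w[k] for k in w}
k=rayw(s,308.5,274.5,.113);print(k, s["d"][274,308])
n=r.read_state();print(n["tool_pos"]); print(n["eef_rot"].T@(np.array([k[0],k[1],.078])-n["tool_pos"]))
E
```

```text
[ 0.48656128 -0.24344658  0.113     ] 0.20252973
[ 0.48452771 -0.23852507  0.16274119]
[-0.00398436 -0.00350426  0.08474238]
```

Request:
{"op": "play_rows", "data": {
  "series": [
    [-0.003, -0.003, 0.02, 0, 0, 0],
    [0, 0, 0.025, 0, 0, 0],
    [0, 0, 0.02, 0, 0, 0],
    [0, 0, 0.013, 0, 0, 0],
    [0, 0, 0.006, 0, 0, 0],
    [0, 0, 0, 0, 0, 0],
    [0, 0, 0, 0, 0, 0]
  ]
}}

```text
t: 3.2
tool_pos: [0.4864, -0.2431, 0.0795]
eef_rot: [[-0.896, 0.443, 0.001], [0.443, 0.896, -0.001], [-0.001, -0.0, -1.0]]
wrist_force: [1.0, -0.3, 0.4]
finger_gap: 0.0858
gripper_force: 0.0
```

Request:
{"op": "play_rows", "data": {
  "series": [
    [0, 0, 0, 0, 0, 0],
    [0, 0, 0, 0, 0, 0],
    [0, 0, 0, 0, 0, 0],
    [0, 0, 0, 0, 0, 0],
    [0, 0, 0, 0, 0, 0],
    [0, 0, 0, 0, 0, 0],
    [0, 0, 0, 0, 0, 0],
    [0, 0, 0, 0, 0, 0]
  ],
  "claw": 0
}}

```text
t: 3.87
tool_pos: [0.4861, -0.2431, 0.079]
eef_rot: [[-0.896, 0.444, 0.001], [0.444, 0.896, -0.001], [-0.001, -0.0, -1.0]]
wrist_force: [-2.1, 0.1, 5.3]
finger_gap: 0.0267
gripper_force: 59.0
```

Request:
{"op": "play_rows", "data": {
  "series": [
    [0, 0, -0.002, 0, 0, 0],
    [0, 0, -0.006, 0, 0, 0],
    [0, 0, -0.01, 0, 0, 0],
    [0, 0, -0.012, 0, 0, 0],
    [0, 0, -0.012, 0, 0, 0],
    [0, 0, -0.01, 0, 0, 0],
    [0, 0, -0.008, 0, 0, 0],
    [0, 0, 0, 0, 0, 0]
  ]
}}

```text
t: 4.53
tool_pos: [0.4871, -0.2437, 0.1413]
eef_rot: [[-0.896, 0.444, 0.004], [0.444, 0.896, -0.003], [-0.004, -0.001, -1.0]]
wrist_force: [1.2, -0.2, -2.4]
finger_gap: 0.0265
gripper_force: 59.2
```

Request:
{"op": "play_rows", "data": {
  "series": [
    [0.008, 0.013, 0, 0, 0, 0],
    [0.016, 0.027, 0, 0, 0, 0],
    [0.018, 0.031, 0, 0, 0, 0],
    [0.02, 0.034, 0, 0, 0, 0],
    [0.02, 0.034, 0, 0, 0, 0],
    [0.018, 0.031, 0, 0, 0, 0],
    [0.016, 0.027, 0, 0, 0, 0],
    [0.008, 0.013, 0, 0, 0, 0]
  ]
}}

```text
t: 5.2
tool_pos: [0.466, 0.0045, 0.1374]
eef_rot: [[-0.897, 0.442, -0.002], [0.442, 0.897, 0.002], [0.003, 0.001, -1.0]]
wrist_force: [0.0, -0.6, -3.2]
finger_gap: 0.0266
gripper_force: 59.6
```

Request:
{"op": "play_rows", "data": {
  "series": [
    [0, 0, 0.01, 0, 0, 0],
    [0, 0, 0.02, 0, 0, 0],
    [0, 0, 0.025, 0, 0, 0],
    [0, 0, 0.025, 0, 0, 0],
    [0, 0, 0.018, 0, 0, 0],
    [0, 0, 0.008, 0, 0, 0],
    [0, 0, 0, 0, 0, 0],
    [0, 0, 0, 0, 0, 0]
  ]
}}

```text
t: 5.87
tool_pos: [0.4675, 0.0002, 0.0321]
eef_rot: [[-0.896, 0.444, -0.001], [0.444, 0.896, 0.0], [0.001, -0.0, -1.0]]
wrist_force: [-0.9, -0.3, -2.1]
finger_gap: 0.027
gripper_force: 59.7
```

Request:
{"op": "play_rows", "data": {
  "series": [
    [0, 0, 0.003, 0, 0, 0],
    [0, 0, 0.002, 0, 0, 0],
    [0, 0, 0.001, 0, 0, 0],
    [0, 0, 0.001, 0, 0, 0],
    [0, 0, 0, 0, 0, 0],
    [0, 0, 0, 0, 0, 0]
  ]
}}

```text
t: 6.37
tool_pos: [0.4679, 0.0004, 0.0255]
eef_rot: [[-0.896, 0.444, 0.0], [0.444, 0.896, -0.0], [-0.0, 0.0, -1.0]]
wrist_force: [0.1, 0.5, -2.9]
finger_gap: 0.0269
gripper_force: 59.7
```

Request:
{"op": "play_rows", "data": {
  "series": [
    [0, 0, 0.001, 0, 0, 0],
    [0, 0, 0, 0, 0, 0],
    [0, 0, 0, 0, 0, 0]
  ]
}}

```text
t: 6.62
tool_pos: [0.4681, 0.0005, 0.025]
eef_rot: [[-0.896, 0.444, 0.0], [0.444, 0.896, -0.0], [-0.0, 0.0, -1.0]]
wrist_force: [-4.3, 2.1, 5.4]
finger_gap: 0.0269
gripper_force: 60.6
```

Request:
{"op": "play_rows", "data": {
  "series": [
    [0, 0, 0, 0, 0, 0],
    [0, 0, 0, 0, 0, 0],
    [0, 0, 0, 0, 0, 0],
    [0, 0, 0, 0, 0, 0],
    [0, 0, 0, 0, 0, 0],
    [0, 0, 0, 0, 0, 0]
  ],
  "claw": 1
}}

```text
t: 7.12
tool_pos: [0.4678, 0.0004, 0.0243]
eef_rot: [[-0.896, 0.444, 0.0], [0.444, 0.896, -0.0], [-0.0, 0.0, -1.0]]
wrist_force: [0.1, 0.8, -0.6]
finger_gap: 0.0857
gripper_force: 0.0
```

Request:
{"op": "play_rows", "data": {
  "series": [
    [0, 0, -0.01, 0, 0, 0],
    [0, 0, -0.02, 0, 0, 0],
    [0, 0, -0.03, 0, 0, 0],
    [0, 0, -0.03, 0, 0, 0],
    [0, 0, -0.03, 0, 0, 0],
    [0, 0, -0.03, 0, 0, 0],
    [-0.008, -0.013, -0.02, 0, 0, 0],
    [-0.016, -0.027, -0.01, 0, 0, 0]
  ]
}}

```text
t: 7.78
tool_pos: [0.4732, -0.0447, 0.209]
eef_rot: [[-0.898, 0.44, 0.006], [0.44, 0.898, -0.0], [-0.006, 0.002, -1.0]]
wrist_force: [0.7, -0.1, 0.4]
finger_gap: 0.0853
gripper_force: 0.0
```

Request:
{"op": "play_rows", "data": {
  "series": [
    [-0.018, -0.031, 0, 0, 0, 0],
    [-0.02, -0.034, 0, 0, 0, 0],
    [-0.02, -0.034, 0, 0, 0, 0],
    [-0.018, -0.031, 0, 0, 0, 0],
    [-0.016, -0.027, 0, 0, 0, 0],
    [-0.008, -0.014, 0, 0, 0, 0],
    [0, 0, 0, 0, 0, 0],
    [0, 0, 0, 0, 0, 0]
  ]
}}

```text
t: 8.45
tool_pos: [0.485, -0.2437, 0.2045]
eef_rot: [[-0.895, 0.445, -0.0], [0.445, 0.895, 0.001], [0.001, 0.001, -1.0]]
wrist_force: [-0.4, 0.4, 0.9]
finger_gap: 0.0853
gripper_force: 0.0
```

Request:
{"op": "play_rows", "data": {
  "series": [
    [0, 0, 0, 0, 0, 0],
    [0, 0, 0, 0, 0, 0],
    [0, 0, 0, 0, 0, 0],
    [0, 0, 0, 0, 0, 0]
  ]
}}

```text
t: 8.78
tool_pos: [0.4854, -0.2425, 0.2044]
eef_rot: [[-0.897, 0.442, 0.0], [0.442, 0.897, 0.0], [-0.0, 0.0, -1.0]]
wrist_force: [0.0, -0.3, 0.3]
finger_gap: 0.0852
gripper_force: 0.0
```

```bash
python3 - <<'E'
from h import *
s,p,d=wrist("w3")
print(s["t"],s["tool_pos"],s["dq"].round(1))
a=cv2.resize(cv2.convertScaleAbs(p[130:330,210:410],alpha=1.7,beta=20),(500,500),interpolation=cv2.INTER_CUBIC)
q,_=r.get_image("top");cv2.imwrite("pics/top2.png",q)
b=cv2.resize(cv2.convertScaleAbs(q[220:300,290:370],alpha=1.7),(300,300),interpolation=cv2.INTER_CUBIC)
c=np.zeros((500,800,3),np.uint8);c[:,:500]=a;c[:300,500:]=b;cv2.imwrite("pics/c3.png",c)
E
```

```text
8.7833 [ 0.485441   -0.24254264  0.2044384 ] [-0.3  0.2 -0.4 -0.1 -0.1 -0. ]
```

View pics/c3.png

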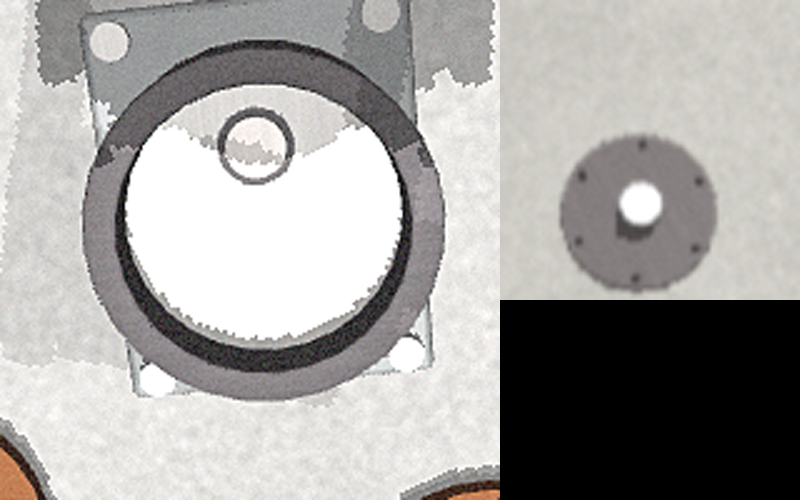

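The cover lies flat on the bench. The pad is at wrist pixel (312.4,188.4), on the side nearer the robot, and the rim centre is at (315.6,218).

```bash
python3 - <<'E'
from h import *
w=np.load("w3.npz");s={k:w[k] for k in w}
P=rayw(s,312.4,188.4,.043);C=rayw(s,315.6,218,.06);print(P,C,P-C,np.hypot(*(P-C)[:2]))
n=r.read_state();R=n["eef_rot"];print(R.T@(np.array([.542,.267,.215])-n["tool_pos"]))
E
```

```text
[ 0.46572431 -0.23539356  0.043     ] [ 0.48337722 -0.2414857   0.06      ] [-0.01765291  0.00609214 -0.017     ] 0.01867456727972552
[ 0.17505021  0.48228953 -0.01060097]
```

Request:
{"op": "play_rows", "data": {
  "series": [
    [0.005, 0.015, 0, 0, 0, 0],
    [0.011, 0.03, 0, 0, 0, 0],
    [0.013, 0.035, -0.005, 0, 0, 0],
    [0.013, 0.035, -0.005, 0, 0, 0],
    [0.013, 0.035, 0, 0, 0, 0],
    [0.013, 0.035, 0, 0, 0, 0],
    [0.013, 0.035, 0, 0, 0, 0],
    [0.013, 0.035, 0, 0, 0, 0]
  ]
}}

```text
t: 9.55
tool_pos: [0.5141, 0.0286, 0.2146]
eef_rot: [[-0.896, 0.444, 0.001], [0.444, 0.896, -0.0], [-0.001, 0.0, -1.0]]
wrist_force: [0.7, 0.0, 0.1]
finger_gap: 0.085
gripper_force: 0.0
```

Request:
{"op": "play_rows", "data": {
  "series": [
    [0.013, 0.035, 0, 0, 0, 0],
    [0.013, 0.035, 0, 0, 0, 0],
    [0.013, 0.035, 0, 0, 0, 0],
    [0.013, 0.035, 0, 0, 0, 0],
    [0.013, 0.035, 0, 0, 0, 0],
    [0.011, 0.03, 0, 0, 0, 0],
    [0.01, 0.022, 0, 0, 0, 0],
    [0.006, 0.01, 0, 0, 0, 0]
  ]
}}

```text
t: 10.22
tool_pos: [0.5364, 0.2831, 0.2142]
eef_rot: [[-0.897, 0.441, -0.0], [0.441, 0.897, 0.001], [0.0, 0.001, -1.0]]
wrist_force: [-0.4, -0.5, -0.6]
finger_gap: 0.0857
gripper_force: 0.0
```

Request:
{"op": "play_rows", "data": {
  "series": [
    [0, 0, 0, 0, 0, 0],
    [0, 0, 0, 0, 0, 0],
    [0, 0, 0, 0, 0, 0],
    [0, 0, 0, 0, 0, 0],
    [0, 0, 0, 0, 0, 0]
  ]
}}

```text
t: 10.63
tool_pos: [0.5372, 0.2784, 0.2145]
eef_rot: [[-0.895, 0.445, 0.0], [0.445, 0.895, -0.0], [-0.0, -0.0, -1.0]]
wrist_force: [0.2, -0.7, 0.4]
finger_gap: 0.0854
gripper_force: 0.0
```

```bash
python3 - <<'E'
from h import *
s,p,d=wrist("w4")
print(s["t"],s["tool_pos"],s["dq"].round(1))
cv2.imwrite("pics/c4.png",cv2.convertScaleAbs(p,alpha=1.7,beta=20))
E
```

```text
10.6333 [0.53720509 0.27837588 0.21445191] [ 0.1  0.1 -0.1  0.   0.   0.1]
```

View pics/c4.png

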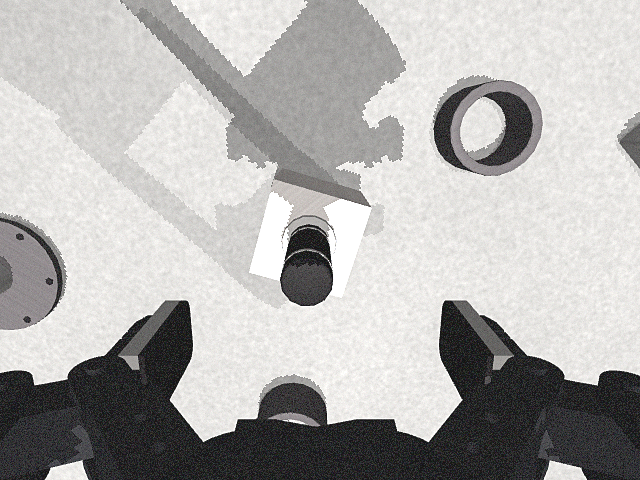

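The grip's top disc is at (306.5,279). One sleeve is at (487,128) and the other is low, at the lower edge. Nothing stands in the fingers' way.

```bash
python3 - <<'E'
from h import *
w=np.load("w4.npz");s={k:w[k] for k in w}
k=rayw(s,306.5,279,.156);print(k,rayw(s,308,232,.081),w["d"][279,306])
n=r.read_state();R=n["eef_rot"];print(R.T@(np.array([k[0],k[1],.10])-n["tool_pos"]))
E
```

```text
[0.5447991  0.26924764 0.156     ] [0.5394574 0.2714144 0.081    ] 0.21452568
[-0.0108897  -0.00495881  0.11450275]
```

Request:
{"op": "play_rows", "data": {
  "series": [
    [-0.005, -0.003, 0, 0, 0, 0],
    [-0.005, -0.0025, 0.01, 0, 0, 0],
    [0, 0, 0.02, 0, 0, 0],
    [0, 0, 0.025, 0, 0, 0],
    [0, 0, 0.025, 0, 0, 0],
    [0, 0, 0.022, 0, 0, 0],
    [0, 0, 0.012, 0, 0, 0],
    [0, 0, 0, 0, 0, 0]
  ]
}}

```text
t: 11.35
tool_pos: [0.5411, 0.2689, 0.0961]
eef_rot: [[-0.896, 0.444, -0.006], [0.444, 0.896, -0.002], [0.005, -0.005, -1.0]]
wrist_force: [-0.2, 0.9, -0.1]
finger_gap: 0.0856
gripper_force: 0.0
```

Request:
{"op": "play_rows", "data": {
  "series": [
    [0, 0, 0, 0, 0, 0],
    [0, 0, 0, 0, 0, 0],
    [0, 0, 0, 0, 0, 0],
    [0, 0, 0, 0, 0, 0]
  ]
}}

```text
t: 11.68
tool_pos: [0.5446, 0.2708, 0.1021]
eef_rot: [[-0.896, 0.444, 0.003], [0.444, 0.896, 0.001], [-0.002, 0.002, -1.0]]
wrist_force: [1.2, -0.1, -0.1]
finger_gap: 0.0854
gripper_force: 0.0
```

Request:
{"op": "play_rows", "data": {
  "series": [
    [0, 0, 0, 0, 0, 0],
    [0, 0, 0, 0, 0, 0],
    [0, 0, 0, 0, 0, 0],
    [0, 0, 0, 0, 0, 0],
    [0, 0, 0, 0, 0, 0],
    [0, 0, 0, 0, 0, 0],
    [0, 0, 0, 0, 0, 0],
    [0, 0, 0, 0, 0, 0]
  ],
  "claw": 0
}}

```text
t: 12.35
tool_pos: [0.5436, 0.2704, 0.1005]
eef_rot: [[-0.896, 0.444, 0.0], [0.444, 0.896, -0.0], [-0.0, 0.0, -1.0]]
wrist_force: [-1.2, -1.0, 2.6]
finger_gap: 0.0266
gripper_force: 59.0
```

Request:
{"op": "play_rows", "data": {
  "series": [
    [0, 0, -0.003, 0, 0, 0],
    [0, 0, -0.008, 0, 0, 0],
    [0, 0, -0.014, 0, 0, 0],
    [0, 0, -0.018, 0, 0, 0],
    [0, 0, -0.02, 0, 0, 0],
    [0, 0, -0.018, 0, 0, 0],
    [0, 0, -0.014, 0, 0, 0],
    [0, 0, -0.008, 0, 0, 0]
  ]
}}

```text
t: 13.02
tool_pos: [0.5447, 0.2709, 0.2071]
eef_rot: [[-0.896, 0.444, 0.004], [0.444, 0.896, 0.002], [-0.003, 0.003, -1.0]]
wrist_force: [0.8, -0.2, -1.3]
finger_gap: 0.0266
gripper_force: 59.1
```

Request:
{"op": "play_rows", "data": {
  "series": [
    [0, 0, -0.002, 0, 0, 0],
    [0, 0, 0, 0, 0, 0],
    [0, 0, 0, 0, 0, 0],
    [0, 0, 0, 0, 0, 0]
  ]
}}

```text
t: 13.35
tool_pos: [0.5427, 0.2702, 0.2039]
eef_rot: [[-0.896, 0.444, -0.002], [0.444, 0.896, -0.001], [0.002, -0.002, -1.0]]
wrist_force: [0.9, -0.7, -2.0]
finger_gap: 0.0267
gripper_force: 59.1
```

```bash
python3 - <<'E'
from h import *
s,p,d=wrist("w5")
n=s;R=n["eef_rot"];print(n["tool_pos"],n["wrist_force"],n["finger_gap"],R.T@(np.array([.4645,-.235,.205])-n["tool_pos"]))
a=cv2.convertScaleAbs(p[130:330,230:390],alpha=1.7,beta=20)
q,_=r.get_image("scene")
b=cv2.convertScaleAbs(q[220:380,360:488],alpha=1.7)
cv2.imwrite("pics/c5.png",np.hstack([cv2.resize(x,(400,500),interpolation=cv2.INTER_CUBIC) for x in(a,b)]))
E
```

```text
[0.54267346 0.27016725 0.20392119] [ 0.89173139 -0.74576944 -2.01952884] 0.026726530619476597 [-0.15409467 -0.48740205 -0.00052503]
```

View pics/c5.png

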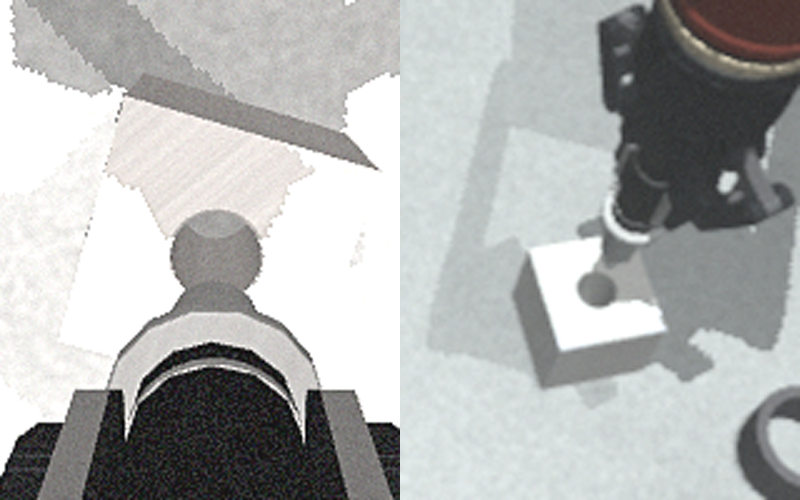

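The probe is out of the stand and upright in the fingers. I'm carrying it over to the housing.

Request:
{"op": "play_rows", "data": {
  "series": [
    [-0.003, -0.009, 0, 0, 0, 0],
    [-0.0066, -0.0215, 0, 0, 0, 0],
    [-0.0096, -0.0305, 0, 0, 0, 0],
    [-0.0096, -0.0305, 0, 0, 0, 0],
    [-0.0096, -0.0305, 0, 0, 0, 0],
    [-0.0096, -0.0305, 0, 0, 0, 0],
    [-0.0096, -0.0305, 0, 0, 0, 0],
    [-0.0096, -0.0305, 0, 0, 0, 0]
  ]
}}

```text
t: 14.12
tool_pos: [0.508, 0.0474, 0.205]
eef_rot: [[-0.896, 0.444, -0.0], [0.444, 0.896, -0.0], [0.0, -0.0, -1.0]]
wrist_force: [0.1, -0.1, -1.4]
finger_gap: 0.0264
gripper_force: 59.3
```

Request:
{"op": "play_rows", "data": {
  "series": [
    [-0.0096, -0.0305, 0, 0, 0, 0],
    [-0.0096, -0.0305, 0, 0, 0, 0],
    [-0.0096, -0.0305, 0, 0, 0, 0],
    [-0.0096, -0.0305, 0, 0, 0, 0],
    [-0.0096, -0.0305, 0, 0, 0, 0],
    [-0.0096, -0.0305, 0, 0, 0, 0],
    [-0.0096, -0.0305, 0, 0, 0, 0],
    [-0.0096, -0.0305, 0, 0, 0, 0]
  ]
}}

```text
t: 14.78
tool_pos: [0.4683, -0.2053, 0.2051]
eef_rot: [[-0.896, 0.444, -0.0], [0.444, 0.896, -0.0], [0.0, -0.0, -1.0]]
wrist_force: [0.6, 0.6, -1.6]
finger_gap: 0.0269
gripper_force: 59.3
```

Request:
{"op": "play_rows", "data": {
  "series": [
    [-0.0066, -0.0215, 0, 0, 0, 0],
    [-0.003, -0.009, 0, 0, 0, 0],
    [0, 0, 0, 0, 0, 0],
    [0, 0, 0, 0, 0, 0],
    [0, 0, 0, 0, 0, 0],
    [0, 0, 0, 0, 0, 0]
  ]
}}

```text
t: 15.28
tool_pos: [0.4647, -0.2337, 0.2052]
eef_rot: [[-0.897, 0.442, -0.0], [0.442, 0.897, 0.001], [0.0, 0.0, -1.0]]
wrist_force: [0.1, -0.3, -1.9]
finger_gap: 0.0267
gripper_force: 59.3
```

```bash
python3 - <<'E'
from h import *
n=r.read_state();R=n["eef_rot"];print(n["tool_pos"],n["wrist_force"],n["dq"].round(1),R.T@(np.array([.464,-.2347,.205])-n["tool_pos"]),R)
E
```

```text
[ 0.46471001 -0.23370597  0.20518955] [ 0.09403736 -0.34596049 -1.92545162] [ 0.3  0.  -0.2 -0.1 -0.1 -0.1] [ 0.00019702 -0.00120564  0.00018913] [[-8.96851911e-01  4.42330900e-01 -1.59104918e-04]
 [ 4.42330765e-01  8.96851830e-01  5.37684315e-04]
 [ 3.80527924e-04  4.11846205e-04 -9.99999843e-01]]
```

Request:
{"op": "play_rows", "data": {
  "series": [
    [0, -0.001, 0.006, 0, 0, 0],
    [0, 0, 0.012, 0, 0, 0],
    [0, 0, 0.014, 0, 0, 0],
    [0, 0, 0.012, 0, 0, 0],
    [0, 0, 0.008, 0, 0, 0],
    [0, 0, 0.005, 0, 0, 0],
    [0, 0, 0, 0, 0, 0],
    [0, 0, 0, 0, 0, 0]
  ]
}}

```text
t: 15.95
tool_pos: [0.4641, -0.2359, 0.1481]
eef_rot: [[-0.896, 0.444, -0.0], [0.444, 0.896, 0.0], [0.0, 0.0, -1.0]]
wrist_force: [0.1, -0.5, -1.6]
finger_gap: 0.0268
gripper_force: 59.3
```

Request:
{"op": "play_rows", "data": {
  "series": [
    [0, 0, 0, 0, 0, 0],
    [0, 0, 0, 0, 0, 0],
    [0, 0, 0, 0, 0, 0]
  ]
}}

```text
t: 16.2
tool_pos: [0.4645, -0.2363, 0.1491]
eef_rot: [[-0.896, 0.444, 0.001], [0.444, 0.896, -0.001], [-0.001, -0.0, -1.0]]
wrist_force: [0.5, 1.0, -1.3]
finger_gap: 0.027
gripper_force: 59.3
```

```bash
python3 - <<'E'
from h import *
s,p,d=wrist("w6");print(s["tool_pos"],s["wrist_force"])
q,_=r.get_image("scene");t,_=r.get_image("top");cv2.imwrite("pics/scene6.png",q);cv2.imwrite("pics/top6.png",t)
A=[(p,230,150,160,200),(q,215,130,80,100)]
cv2.imwrite("pics/c6.png",np.hstack([cv2.resize(cv2.convertScaleAbs(i[y:y+h,x:x+w],alpha=1.3,beta=15),(400,500),interpolation=cv2.INTER_CUBIC) for i,x,y,w,h in A]))
E
```

```text
[ 0.46453357 -0.2363101   0.14908176] [ 0.48812374  0.9562921  -1.28186916]
```

View pics/c6.png

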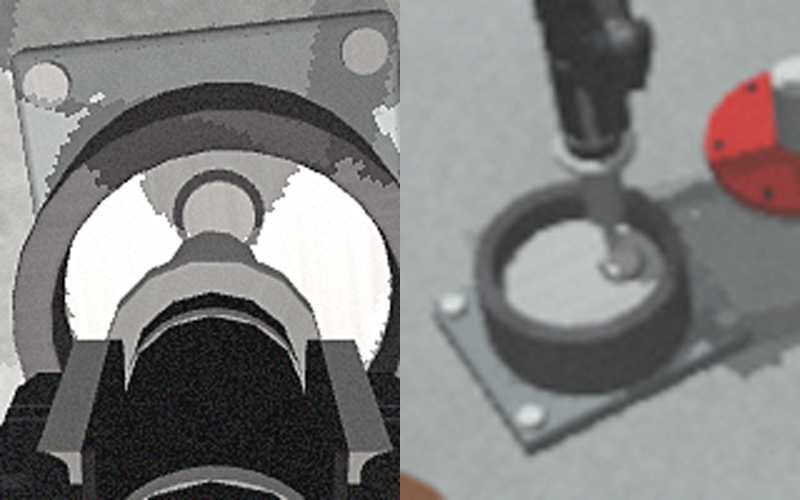

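The wrist view puts the pad at about (317.6,234), with the nose just in front of it. The scene view shows the tip hovering over the pad at (260.5,183).

```bash
python3 - <<'E'
from h import *
w=np.load("w6.npz");s={k:w[k] for k in w}
P=rayw(s,317.6,234,.043);print(P,ray("scene",260.5,183,.043))
# nose-bottom axis in view and the tip seen by the scene camera
c=r.calibration("scene");T=np.linalg.inv(c["extrinsics"])
c2=r.calibration("wrist");H=np.linalg.inv(c2["hand_eye"])
for z in (.0925,.0705,.0255,.0195):
  q=H[:3,:3]@np.array([-.0016,0,z])+H[:3,3];q=c2["mtx"]@q;print("wrist px",z,(q/q[2])[:2])
for X in (np.r_[P[:2],.043],[s["tool_pos"][0]+.0014,s["tool_pos"][1]-.0007,.0565]):
  q=c["mtx"]@(T[:3,:3]@X+T[:3,3]);print("scene px",(q/q[2])[:2])
n=r.read_state();print(n["tool_pos"],n["eef_rot"].T@(P-n["tool_pos"]))
E
```

```text
[ 0.46458016 -0.23500096  0.043     ] [ 0.46538892 -0.22859117  0.043     ]
wrist px 0.0925 [315.66737823 243.59662266]
wrist px 0.0705 [315.72602411 254.87994359]
wrist px 0.0255 [315.88895989 286.2283852 ]
wrist px 0.0195 [315.91680585 291.58587783]
scene px [258.75597746 181.62240978]
scene px [257.12529574 178.04108264]
[ 0.46427641 -0.2361274   0.14870902] [0.00030337 0.00115796 0.10570868]
```

Alignment is good to about 2 mm. Lowering gently.

Request:
{"op": "play_rows", "data": {
  "series": [
    [0.001, 0, 0.003, 0, 0, 0],
    [0, 0, 0.004, 0, 0, 0],
    [0, 0, 0.003, 0, 0, 0],
    [0, 0, 0, 0, 0, 0],
    [0, 0, 0, 0, 0, 0],
    [0, 0, 0, 0, 0, 0]
  ]
}}

```text
t: 16.85
tool_pos: [0.4632, -0.2355, 0.1382]
eef_rot: [[-0.896, 0.444, -0.0], [0.444, 0.896, 0.0], [0.0, 0.0, -1.0]]
wrist_force: [0.3, 0.4, -1.4]
finger_gap: 0.027
gripper_force: 59.3
```

```bash
cat > f.py <<'E'
from h import *
F=[];Z=[];X=[]
for i in range(5):
    s=r.read_state();F.append(s["wrist_force"]);Z.append(s["tool_pos"]);r.get_image("top")
print(s["t"],np.mean(F,0).round(2),np.std(F,0).round(2),np.mean(Z,0).round(4),np.std(Z,0).round(4),s["gripper_force"])
E
python3 f.py
```

```text
17.05 [-0.38  0.16 -1.47] [0.55 0.37 0.36] [ 0.4633 -0.2356  0.1384] [0.0001 0.     0.0001] 59.284300804138184
```

Request:
{"op": "play_rows", "data": {
  "series": [
    [0, 0, 0.002, 0, 0, 0],
    [0, 0, 0.002, 0, 0, 0],
    [0, 0, 0.002, 0, 0, 0],
    [0, 0, 0, 0, 0, 0],
    [0, 0, 0, 0, 0, 0],
    [0, 0, 0, 0, 0, 0]
  ]
}}

```text
t: 17.6
tool_pos: [0.4634, -0.2357, 0.1326]
eef_rot: [[-0.896, 0.444, 0.0], [0.444, 0.896, -0.0], [-0.001, -0.0, -1.0]]
wrist_force: [-0.4, 0.1, 0.5]
finger_gap: 0.0268
gripper_force: 59.3
```

```bash
python3 f.py
```

```text
17.8 [ 0.28 -0.25  0.88] [0.88 0.43 0.37] [ 0.4634 -0.2357  0.1326] [0. 0. 0.] 59.28173840045929
```

Contact: +2.35 N, about 2.8 mm of plunger travel, which agrees with the height. I'm going another 4.2 mm.

Request:
{"op": "play_rows", "data": {
  "series": [
    [0, 0, 0.0015, 0, 0, 0],
    [0, 0, 0.0015, 0, 0, 0],
    [0, 0, 0.0012, 0, 0, 0],
    [0, 0, 0, 0, 0, 0],
    [0, 0, 0, 0, 0, 0],
    [0, 0, 0, 0, 0, 0],
    [0, 0, 0, 0, 0, 0]
  ]
}}

```text
t: 18.43
tool_pos: [0.4633, -0.2356, 0.1283]
eef_rot: [[-0.896, 0.444, 0.0], [0.444, 0.896, -0.0], [-0.0, -0.0, -1.0]]
wrist_force: [0.6, -1.0, 2.7]
finger_gap: 0.0268
gripper_force: 59.3
```

```bash
python3 f.py; python3 - <<'E'
from h import *
s,p,d=wrist("w7");q,_=r.get_image("scene")
t,_=r.get_image("top")
A=[(p,230,150,160,200),(q,215,130,80,100)]
cv2.imwrite("pics/c7.png",np.hstack([cv2.resize(cv2.convertScaleAbs(i[y:y+h,x:x+w],alpha=1.3,beta=15),(400,500),interpolation=cv2.INTER_CUBIC) for i,x,y,w,h in A]))
E
```

```text
18.6333 [ 0.73 -0.79  2.38] [0.23 0.21 0.42] [ 0.4633 -0.2356  0.1282] [0. 0. 0.] 59.28548455238342
```

View pics/c7.png

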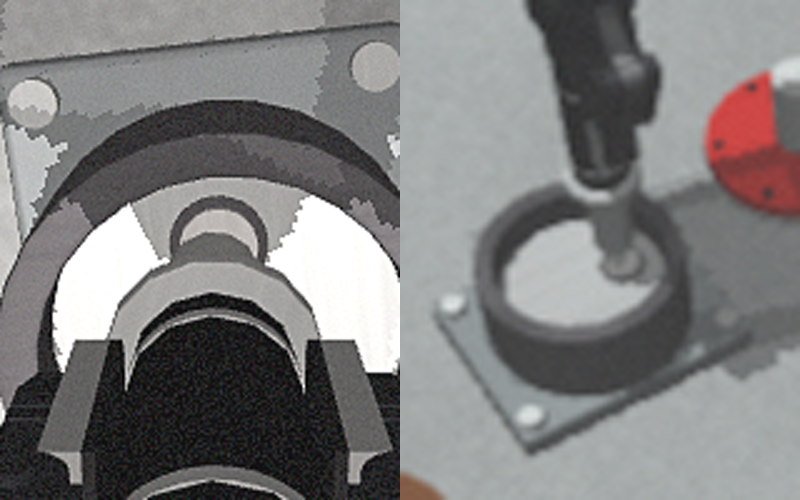

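The tip sits on the pad: the ring is concentric around the nose in the wrist view at (317,243). The force rise is 3.85 N, which means about 7 mm of plunger travel. The cover was last seen flat on the bench. Handing in.

```bash
python3 -c "
from plant import r
s=r.read_state();print(s['t'],s['tool_pos'],s['wrist_force']);print(r.hand_in())"
```

```text
18.8333 [ 0.46325356 -0.23558098  0.12816341] [ 0.07389629 -0.7067034   1.90175378]
the job is handed in; nothing more can be done
None
```

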